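# Flip the sample-vial lids shut along the row

## Task

The four flip-top sample vials in the green rack stand open. With a fingertip, run along the row and fold each blue lid over, one vial after the next without skipping any, and gently press every lid down flat so that all four are shut. Leave the vials standing in their holes, lift nothing, and do not disturb the beaker, the amber jar or the pen.

Things in the scene. Friction and masses are not known exactly. Their poses are not given: they have to be found in the camera images.
- rack: Green vial rack, fixed to the bench, 62 (x) x 236 (y) mm, 42 mm high. Its four round holes form one row along the rack's own y axis, 54 mm apart; origin at the centre of its underside, z up. It is turned about the vertical by up to 0.6 rad.
- vial0: Frosted white open vial, 34 mm diameter, about 55 g, loose in the end hole on the rack's +y side with under 1 mm of play. Origin at the centre of its underside (6 mm above the bench), z up. Its rim is 62 mm above the origin. The lid's hinge lies on the rim, 18 mm from the axis on the vial's own +y side (its y agrees with the rack's y within 0.2 rad): the open lid stands up there.
- vial1: Frosted white open vial, 34 mm diameter, about 55 g, loose in the second hole from the rack's +y end with under 1 mm of play. Origin at the centre of its underside (6 mm above the bench), z up. Its rim is 62 mm above the origin. The lid's hinge lies on the rim, 18 mm from the axis on the vial's own +y side (its y agrees with the rack's y within 0.2 rad): the open lid stands up there.
- vial2: Frosted white open vial, 34 mm diameter, about 55 g, loose in the third hole from the rack's +y end with under 1 mm of play. Origin at the centre of its underside (6 mm above the bench), z up. Its rim is 62 mm above the origin. The lid's hinge lies on the rim, 18 mm from the axis on the vial's own +y side (its y agrees with the rack's y within 0.2 rad): the open lid stands up there.
- vial3: Frosted white open vial, 34 mm diameter, about 55 g, loose in the end hole on the rack's -y side with under 1 mm of play. Origin at the centre of its underside (6 mm above the bench), z up. Its rim is 62 mm above the origin. The lid's hinge lies on the rim, 18 mm from the axis on the vial's own +y side (its y agrees with the rack's y within 0.2 rad): the open lid stands up there.
- lid0 (a joint): Hinge of vial0's blue lid, rad: 0 = shut flat on the rim (hard stop), 1.57 = upright, more = leaning back to +y; starts at 1.45 to 1.85. Disc 37 mm wide, 3.5 mm thick, with a tab ending 43 mm from the hinge. Shut, its top is 65.5 mm above the vial's origin and the tab ends 25 mm from the vial's axis on its -y side. Light friction (0.007 N m) holds it where it is left; it does not spring or snap.
- lid1 (a joint): Hinge of vial1's blue lid, rad: 0 = shut flat on the rim (hard stop), 1.57 = upright, more = leaning back to +y; starts at 1.45 to 1.85. Disc 37 mm wide, 3.5 mm thick, with a tab ending 43 mm from the hinge. Shut, its top is 65.5 mm above the vial's origin and the tab ends 25 mm from the vial's axis on its -y side. Light friction (0.007 N m) holds it where it is left; it does not spring or snap.
- lid2 (a joint): Hinge of vial2's blue lid, rad: 0 = shut flat on the rim (hard stop), 1.57 = upright, more = leaning back to +y; starts at 1.45 to 1.85. Disc 37 mm wide, 3.5 mm thick, with a tab ending 43 mm from the hinge. Shut, its top is 65.5 mm above the vial's origin and the tab ends 25 mm from the vial's axis on its -y side. Light friction (0.007 N m) holds it where it is left; it does not spring or snap.
- lid3 (a joint): Hinge of vial3's blue lid, rad: 0 = shut flat on the rim (hard stop), 1.57 = upright, more = leaning back to +y; starts at 1.45 to 1.85. Disc 37 mm wide, 3.5 mm thick, with a tab ending 43 mm from the hinge. Shut, its top is 65.5 mm above the vial's origin and the tab ends 25 mm from the vial's axis on its -y side. Light friction (0.007 N m) holds it where it is left; it does not spring or snap.
- beaker: Glass beaker, 66 mm diameter, 88 mm high, standing beside the rack towards the robot; origin at the centre of its underside. Leave alone.
- bottle: Amber jar with black cap, 58 mm diameter, 105 mm high, standing beside the rack towards the robot; origin at the centre of its underside. Leave alone.
- pen: White marker pen with red cap, 130 mm long, 12 mm thick, lying along its own y axis beside the rack on the side away from the robot; origin on its underside near mid-length. Leave alone.
Things that resemble listed ones, but are neither listed nor needed, are in the scene too. What is shaped like the vial3 but brown or purple is not meant.

How it is judged:
By the outcome, as a careful person would: the job done as asked, in the order asked, and still so for the second after the job is handed in, with the robot touching nothing.
It also fails if it takes over 54 s, if anything falls off the work surface, if the arm or the gripper's body presses on something with over 40 N, if the wrist force passes 120 N, or if a joint passes its speed limit or range.

## Robot

A 6-joint arm with a two-finger parallel gripper is mounted at the origin on the work surface. World frame = base frame: x ahead of the robot, y to its left, z up, the work surface at z = 0. Lengths are in m, angles in degrees, forces in N, time in s.
With the tool pointing down it reaches from about 0.4 to 0.825 m from the base axis. Payload 7 kg.
Tool frame: the origin (TCP) lies at the very end of the fingers, on their centre line; the grasp point (between the pads) lies hold_point_z behind it (hold_point_z is the distance from the TCP to the grasp point, in m); z points along the fingers, y is the direction in which the jaws open and shut (so a half turn about z gives the same grasp; the last joint's range is limited). The gripper opens to 88 mm and grips with 3 to 60 N. Pads are 19 mm wide; open, the fingers measure 130 mm over their backs; the gripper's body (78 mm by 193 mm) begins 47 mm behind the grasp point.
Start: joints at [-49.039, 20.546, 0.682, 0, -70.136, -16.507], TCP at [0.279, -0.614, 0.227] pointing down, gripper open.
Joint ranges: [-176.03, 176.03], [-82.01, 121.73], [-58.28, 71.71], [-173.87, 95.51], [-174.79, -0.11], [-173.66, 173.66]. Speed limits (degrees/s): [136.94, 136.94, 172.46, 180, 180, 180].

## Interface

Orientations are given as [roll, pitch, yaw] about the fixed x, y, z axes, in that order (R = Rz(yaw) Ry(pitch) Rx(roll)).
In Python, from plant import get_obs, snapshot, close_job, hold_point_z gives the robot as it stands. The module is installed in compiled form; this text tells all that it offers.
- The arm moves only by the tool jog_arm, never from a script. Its argument "commands" is a list of rows, each a list of 4 numbers: the shift along the world's x, y, z in mm, then the turn about the world's z in degrees. In form: [[x, y, z, turn], ...]. A call has exactly 10 rows; each row shifts and turns the commanded pose from where the row before left it; what a row does not reach is not made up. A row lasts 1/12 s, in which the tool goes at most 41.7 mm and 7.16 degrees, less where a joint would pass 70% of its speed; a pose out of reach is approached as far as the arm can. A call is refused whole if a number of a shift passes 41.7 or a number of a turn 7.16, either way. A call with a gripper value outside its range is refused whole. "fingers" is the finger opening in mm, from 0 to 87.6, set as the call begins (left out, the last holds). The fingers move at their own pace and stop on an object; the grip force is fixed at half the most. Time passes only in rows, so rows that do not move let the fingers close, or fill a call up. It gives the time, the measured TCP pose, the force and the opening at its end, in the units of the state.
- get_obs(): the state, without advancing time (a new reading comes with each control period).
- snapshot(name): name is "scene" or "top" or "wrist"; returns a dict with "image" (420x560x3 uint8, red, green, blue), "fov_y" (degrees; the focal length in pixels is half the picture's height over the tangent of half this angle, whatever the lens; pixels are square), "cx", "cy" (the principal point, pixels), "dist_coeffs" ([k1, k2, p1, p2, k3] as OpenCV has them; the pictures are not rectified), "rvec" (rotation vector, rad) and "tvec" (3), from world to camera coordinates, as OpenCV has them; the wrist camera has in their place "mount" (4x4, takes a point from camera to tool coordinates, whose origin is the TCP and whose axes are the flange's). Camera axes: x right, y down, z forward; pixel columns grow to the right and rows downward; lengths in m; the calibration is good to about 2 mm. A picture is of the moment at which its call begins: read the wrist's pose just before it. There is no depth.
- close_job(): hands the job in, once; it reports no verdict.
The state is a dict: "clock": time; "joint_pos": joint angles; "qvel": joint speeds; "tau": joint torques, N m; "tool_pos": TCP position; "orientation": TCP orientation; "force": force on the tool from outside, world axes, zero at the start; "moment": the same for the moment, N m; "opening": finger opening in m.
Only numpy, scipy, OpenCV 4.12 (cv2) and the standard library are available. Lean on these libraries where they do the work, as an engineer would, in place of code of your own. Each camera call takes 0.05 s, during which the arm holds its last target.

## Working session

There is one attempt and no reset: what is moved stays moved. The work goes in short steps, Python scripts to look and compute and a tool call to move; the robot and the scene stay as the last step left them, time stands still between calls to the robot, and variables do not carry over. Pictures are saved under pics/ and viewed, and the job is handed in when it is done.

Besides the shell and the picture viewer there is one more tool, called after "Request:" by a JSON object that holds its "method" and its "body". jog_arm: Moves the arm, as the interface text tells. Its arguments: {"type":"object","properties":{"commands":{"type":"array","items":{"type":"array","items":{"type":"number"}}},"fingers":{"type":"number"}},"required":["commands"]}

```bash
mkdir -p pics; cat > h.py <<'E'
import cv2, numpy as np
from plant import get_obs, snapshot, close_job, hold_point_z
def K(s):
    h=s["image"].shape[0]; f=h/2/np.tan(np.radians(s["fov_y"])/2)
    return np.array([[f,0,s["cx"]],[0,f,s["cy"]],[0,0,1.]])
def ray(s,uv):
    uv=np.array(uv,float).reshape(-1,1,2)
    n=cv2.undistortPoints(uv,K(s),np.array(s["dist_coeffs"],float)).reshape(-1,2)
    R=cv2.Rodrigues(np.array(s["rvec"],float))[0]; t=np.array(s["tvec"],float).ravel()
    d=np.c_[n,np.ones(len(n))]@R; return -R.T@t, d
def onz(s,uv,z):
    c,d=ray(s,uv); return c+d*((z-c[2])/d[:,2])[:,None]
def proj(s,p):
    return cv2.projectPoints(np.array(p,float).reshape(-1,1,3),np.array(s["rvec"],float),np.array(s["tvec"],float),K(s),np.array(s["dist_coeffs"],float))[0].reshape(-1,2)
E
python3 - <<'E'
from h import *
import pickle
print(get_obs(),hold_point_z)
for n in("scene","top"):
    s=snapshot(n); pickle.dump(s,open(n+".pkl","wb")); cv2.imwrite(f"pics/{n}0.png",s["image"][:,:,::-1])
    print({k:v for k,v in s.items() if k!="image"})
E
```

```text
{'clock': 0.0, 'joint_pos': array([-4.90386783e+01,  2.05902922e+01,  6.31868933e-01, -1.82870804e-02,
       -7.01363276e+01, -1.65074403e+01]), 'qvel': array([-0.08189314,  0.00780201, -0.06767408, -0.05609317, -0.02656039,
        0.06325018]), 'tau': array([ 5.87777195e-04, -5.82728219e+01,  2.93044764e+01,  6.99717119e+00,
        6.77403106e-03, -1.44848550e-04]), 'tool_pos': array([ 0.27918008, -0.61400405,  0.22562689]), 'orientation': array([ 1.79904270e+02, -1.04424607e-02, -1.55552338e+02]), 'force': array([0.97541146, 1.00898404, 0.73436216]), 'moment': array([ 0.00216775,  0.1143231 , -0.00212928]), 'opening': 0.08746524462971757} 0.0188
{'fov_y': 43.590197752084855, 'cx': 280.54108337902903, 'cy': 209.36346677018673, 'dist_coeffs': array([0.03077933, 0.        , 0.        , 0.        , 0.        ]), 'rvec': array([ 1.2685126 ,  2.34548418, -0.88281591]), 'tvec': array([ 0.29433997, -0.31563927,  1.15343803])}
{'fov_y': 46.860342629223275, 'cx': 275.6370369305932, 'cy': 205.24421737292477, 'dist_coeffs': array([0.01248933, 0.        , 0.        , 0.        , 0.        ]), 'rvec': array([ 2.1838663 , -2.15717999,  0.17666424]), 'tvec': array([0.01148978, 0.58892283, 0.8191437 ])}
```

View pics/scene0.png

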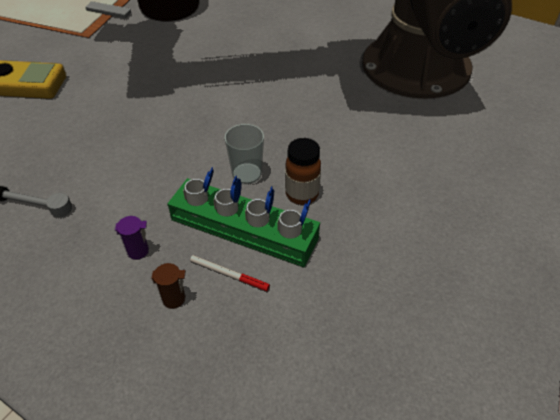

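View pics/top0.png

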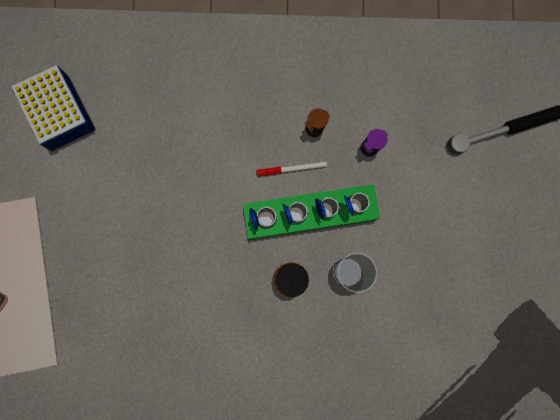

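The row runs left to right in the top view, with lids hinged on the left (+y). vial0–3 are at about (266,217), (297,212), (328,208), (359,203). The brown (317,122) and purple (374,142) pieces are lookalikes standing outside the rack, so they are not meant. Next I'll measure the rack and the vials.

```bash
python3 - <<'E'
from h import *
import pickle
s=pickle.load(open("top.pkl","rb")); im=s["image"]; sc=pickle.load(open("scene.pkl","rb"))
hsv=cv2.cvtColor(im,cv2.COLOR_RGB2HSV)
g=cv2.inRange(hsv,(50,120,60),(75,255,255)); g=cv2.morphologyEx(g,cv2.MORPH_OPEN,np.ones((3,3)))
c=max(cv2.findContours(g,cv2.RETR_EXTERNAL,2)[0],key=cv2.contourArea)
P=onz(s,c.reshape(-1,2),.042)[:,:2]*1000
r=cv2.minAreaRect(P.astype(np.float32)); print("rack",r, cv2.boxPoints(r).round(1).tolist())
for n,q in(("top",s),("scene",sc)):
    h=cv2.cvtColor(q["image"],cv2.COLOR_RGB2HSV)
    b=cv2.inRange(h,(108,150,50),(125,255,255))
    k,l,st,ce=cv2.connectedComponentsWithStats(b)
    for i in range(1,k):
        if 15<st[i,4]<600:
            ys,xs=np.where(l==i); print(n,st[i],ce[i].round(1))
cv2.imwrite("pics/topc.png",cv2.resize(im[170:310,230:400,::-1],None,fx=4,fy=4,interpolation=2))
i2=sc["image"]; cv2.imwrite("pics/scenec.png",cv2.resize(i2[120:300,150:340,::-1],None,fx=4,fy=3.3*4/3.3*.8,interpolation=2))
print(onz(s,[[356,273]],.088),onz(s,[[292,280]],.105))
E
```

```text
rack ((578.9256591796875, -44.196990966796875), (62.82891845703125, 235.90823364257812), 9.463245391845703) [[528.5, 67.0], [567.2999877929688, -165.6999969482422], [629.2999877929688, -155.39999389648438], [590.5, 77.30000305175781]]
top [ 71 119  16  12  22] [ 79.1 125.3]
top [ 41 131  28  14  38] [ 54.2 137.7]
top [345 196   9  19  65] [349.2 205.1]
top [317 199   9  19  57] [321.8 208. ]
top [284 205   9  19  63] [288.  213.7]
top [250 209   8  20  80] [253.3 218.3]
scene [204 169   9  20  68] [207.2 178.6]
scene [231 183   5  16  50] [232.6 190.1]
scene [266 187   7  22  72] [268.4 198.5]
scene [300 200  11  22  79] [304.7 210.4]
[[ 0.47194727 -0.11275997  0.088     ]] [[ 0.45998651 -0.00638845  0.105     ]]
```

View pics/topc.png

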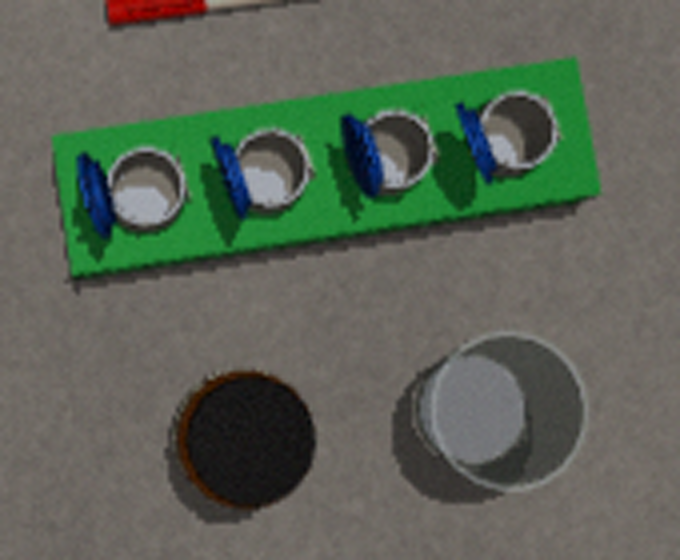

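View pics/scenec.png

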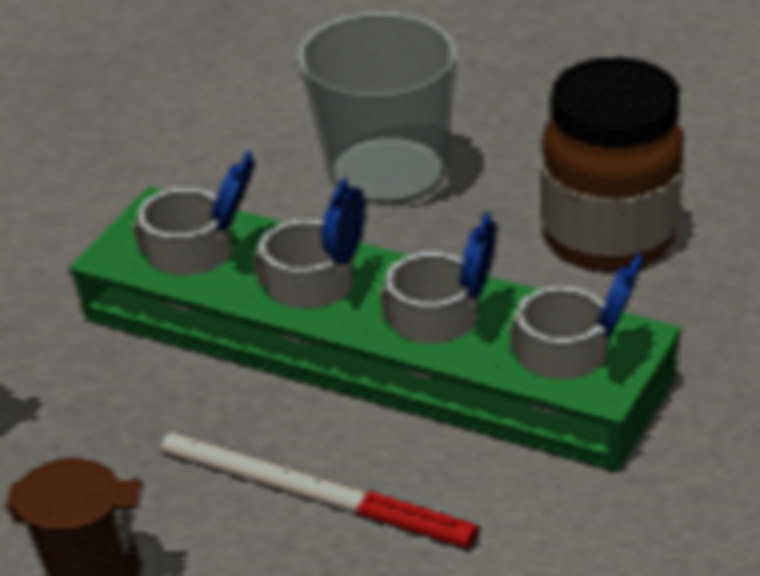

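```bash
python3 - <<'E'
from h import *
import pickle
s=pickle.load(open("top.pkl","rb"));sc=pickle.load(open("scene.pkl","rb"))
C=np.array([578.9,-44.2]);a=np.radians(9.463);y=np.array([-np.sin(a),np.cos(a)])
uv=np.array([[147,190],[273,172],[396,151],[518,131]])/4+[230,170]-.375
u2=np.array([[186,212],[307,246],[431,277],[561,313]])/[4,3.2]+[150,120]-.4
print(onz(s,uv,.068).round(4)); print("scene",onz(sc,u2,.068).round(4))
for k in range(4): print(k,(C+y*(81-54*k)).round(1))
# lid tab tips: triangulate (top tip = leftmost? scene tip = top end)
E
```

```text
[[ 0.5642  0.0353  0.068 ]
 [ 0.5727 -0.0183  0.068 ]
 [ 0.5825 -0.071   0.068 ]
 [ 0.5919 -0.1235  0.068 ]]
scene [[ 0.592  -0.1212  0.068 ]
 [ 0.5842 -0.068   0.068 ]
 [ 0.5745 -0.0168  0.068 ]
 [ 0.5665  0.0363  0.068 ]]
0 [565.6  35.7]
1 [574.5 -17.6]
2 [583.3 -70.8]
3 [ 592.2 -124.1]
```

The two views agree within about 3 mm with the rack-derived hole positions, and the rack measures 62.8 × 235.9 mm. Now I'll close the fingers and travel high towards the +y end. The pads' 19 mm side will be turned along the row, which means yaw −80.5°.

Request:
{"method": "jog_arm", "body": {"commands": [[13,33,0,3.75],[13,33,0,3.75],[13,33,0,3.75],[13,33,0,3.75],[13,33,0,3.75],[13,33,0,3.75],[13,33,0,3.75],[13,33,0,3.75],[13,33,0,3.75],[13,33,0,3.75]], "fingers": 0}}

```text
clock: 0.93
tool_pos: [0.4095, -0.2827, 0.2264]
orientation: [180.0, 0.0, -117.9]
force: [1.2, -0.4, 0.4]
opening: 0.0265
```

Request:
{"method": "jog_arm", "body": {"commands": [[13,37,0,3.75],[13,37,0,3.75],[13,37,0,3.75],[13,37,0,3.75],[14,37,0,3.75],[14,37,0,3.75],[14,37,0,3.75],[14,37,0,3.75],[15,40,-5,3.7],[15,40,-5,3.7]]}}

```text
clock: 1.77
tool_pos: [0.5467, 0.0912, 0.217]
orientation: [-180.0, 0.0, -80.5]
force: [1.0, -0.2, -0.1]
opening: 0.0004
```

```bash
python3 - <<'E'
from h import *
o=get_obs(); print(o["tool_pos"],o["orientation"],o["joint_pos"],o["opening"])
for n in("wrist","scene"):
    s=snapshot(n); cv2.imwrite(f"pics/{n}1.png",s["image"][:,:,::-1])
E
```

```text
[0.54668815 0.09116611 0.21695832] [-1.79965982e+02  1.60688290e-02 -8.04540320e+01] [ 2.97117041e+01  9.57781680e+00 -1.55692342e+01 -3.70924083e-03
 -6.48154771e+01 -2.01641635e+01] 0.00040445171558159366
```

View pics/wrist1.png

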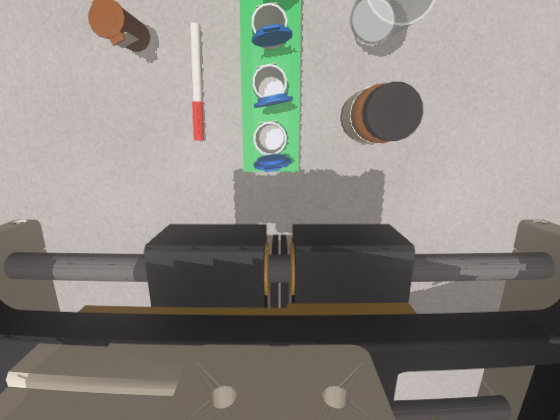

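View pics/scene1.png

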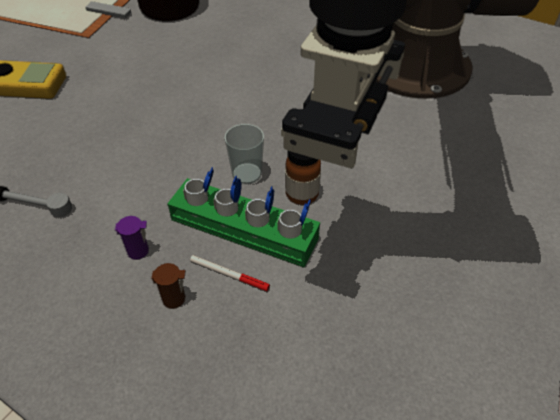

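```bash
python3 - <<'E'
from h import *
s=snapshot("wrist"); M=np.array(s["mount"]); print(M.round(4),K(s)[0,0],s["dist_coeffs"])
T=np.linalg.inv(M)
p=np.array([[x,y,z,1] for z in(0,-.0188,-.047) for x in (-.0095,.0095) for y in(-.021,0,.021)])
c=(T@p.T).T[:,:3]; uv=cv2.projectPoints(c,np.zeros(3),np.zeros(3),K(s),np.array(s["dist_coeffs"],float))[0].reshape(-1,2)
im=s["image"].copy()
for a,b,q in zip(p,uv,c): print(a[:3],b.round(),q.round(3))
E
```

```text
[[ 6.000e-04 -9.685e-01 -2.491e-01  6.680e-02]
 [ 1.000e+00  8.000e-04 -6.000e-04 -7.000e-04]
 [ 8.000e-04 -2.491e-01  9.685e-01 -1.584e-01]
 [ 0.000e+00  0.000e+00  0.000e+00  1.000e+00]] 297.5342598854088 [-0.05772924  0.          0.          0.          0.        ]
[-0.0095 -0.021   0.    ] [244. 265.] [-0.02   0.034  0.172]
[-0.0095  0.      0.    ] [280. 265.] [0.001 0.034 0.172]
[-0.0095  0.021   0.    ] [317. 265.] [0.022 0.034 0.172]
[ 0.0095 -0.021   0.    ] [243. 234.] [-0.02   0.016  0.168]
[0.0095 0.     0.    ] [281. 234.] [0.001 0.016 0.168]
[0.0095 0.021  0.    ] [318. 234.] [0.022 0.016 0.168]
[-0.0095 -0.021  -0.0188] [240. 281.] [-0.02   0.039  0.154]
[-0.0095  0.     -0.0188] [281. 281.] [0.001 0.039 0.154]
[-0.0095  0.021  -0.0188] [321. 281.] [0.022 0.039 0.154]
[ 0.0095 -0.021  -0.0188] [239. 247.] [-0.02   0.021  0.149]
[ 0.0095  0.     -0.0188] [281. 247.] [0.001 0.021 0.149]
[ 0.0095  0.021  -0.0188] [322. 247.] [0.022 0.021 0.149]
[-0.0095 -0.021  -0.047 ] [232. 313.] [-0.02   0.046  0.127]
[-0.0095  0.     -0.047 ] [281. 313.] [0.001 0.046 0.127]
[-0.0095  0.021  -0.047 ] [330. 313.] [0.022 0.046 0.127]
[ 0.0095 -0.021  -0.047 ] [230. 273.] [-0.02   0.028  0.122]
[ 0.0095  0.     -0.047 ] [281. 273.] [0.001 0.028 0.122]
[ 0.0095  0.021  -0.047 ] [332. 273.] [0.022 0.028 0.122]
```

Request:
{"method": "jog_arm", "body": {"commands": [[9.5,2,0,0],[0,0,-25,0],[0,0,-25,0],[0,0,-25,0],[0,0,-25,0],[0,0,-12,0],[0,0,-10,0],[0,0,0,0],[0,0,0,0],[0,0,0,0]]}}

```text
clock: 2.75
tool_pos: [0.5568, 0.091, 0.096]
orientation: [-179.9, 0.0, -80.7]
force: [0.7, -0.8, -0.3]
opening: 0.0004
```

```bash
python3 - <<'E'
from h import *
o=get_obs(); print(o["tool_pos"],o["force"])
s=snapshot("scene"); cv2.imwrite(f"pics/scene2.png",cv2.resize(s["image"][100:300,140:400,::-1],None,fx=3,fy=3,interpolation=2))
E
```

```text
[0.55678303 0.09097728 0.09601149] [ 0.74630485 -0.76525223 -0.2874625 ]
```

View pics/scene2.png

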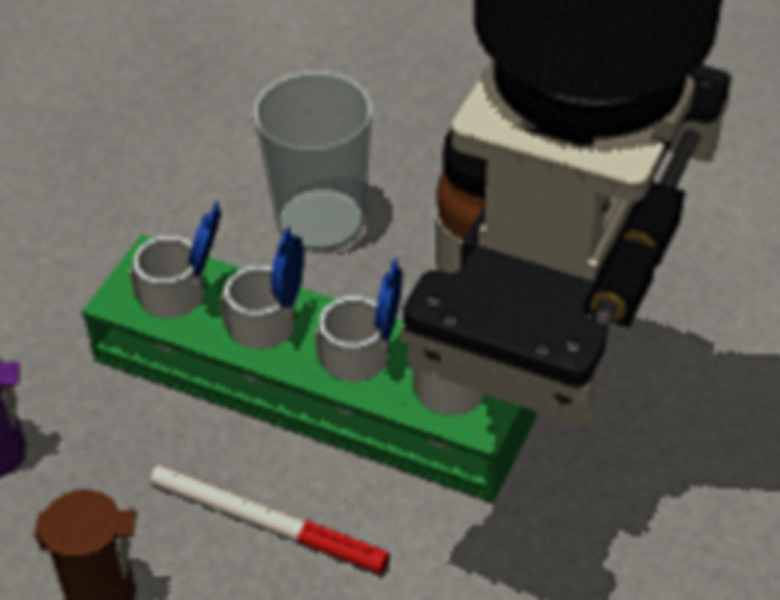

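The view shows the hand standing clear at the +y end at z = 96 mm. Next is the sweep over lid0.

Request:
{"method": "jog_arm", "body": {"commands": [[0.9,-5.5,0,0],[0.9,-5.5,0,0],[0.9,-5.5,0,0],[0.9,-5.5,0,0],[0.9,-5.5,0,0],[0.9,-5.5,0,0],[0.9,-5.5,0,0],[0.9,-5.5,0,0],[0.9,-5.5,0,0],[0.9,-5.5,0,0]]}}

```text
clock: 3.63
tool_pos: [0.565, 0.0354, 0.0948]
orientation: [180.0, -0.0, -80.6]
force: [-0.8, -0.2, 0.4]
opening: 0.0003
```

Request:
{"method": "jog_arm", "body": {"commands": [[0,0,-4,0],[0,0,-4,0],[0,0,-4,0],[0,0,-3,0],[0,0,-3,0],[0,0,-2,0],[0,0,-1.5,0],[0,0,-1,0],[0,0,0,0],[0,0,0,0]]}}

```text
clock: 4.47
tool_pos: [0.565, 0.0361, 0.0724]
orientation: [-180.0, 0.0, -80.6]
force: [-0.3, 0.2, 0.0]
opening: 0.0002
```

Request:
{"method": "jog_arm", "body": {"commands": [[0,0,-0.5,0],[0,0,0,0],[0,0,-0.5,0],[0,0,0,0],[0,0,-0.3,0],[0,0,0,0],[0,0,0,0],[0,0,0,0],[0,0,0,0],[0,0,0,0]]}}

```text
clock: 5.3
tool_pos: [0.5653, 0.0361, 0.0718]
orientation: [-179.9, -0.0, -80.6]
force: [-2.1, -0.5, 5.7]
opening: 0.0006
```

Request:
{"method": "jog_arm", "body": {"commands": [[0,0,-0.3,0],[0,0,0,0],[0,0,0,0],[0,0,0,0],[0,0,2,0],[0,0,5,0],[0,0,6,0],[0,0,6,0],[0,0,5,0],[0,0,0,0]]}}

```text
clock: 6.13
tool_pos: [0.5658, 0.0363, 0.0962]
orientation: [-179.9, 0.0, -80.6]
force: [-0.1, -0.1, 0.2]
opening: 0.0002
```

```bash
python3 - <<'E'
from h import *
o=get_obs(); print(o["tool_pos"],o["force"])
s=snapshot("wrist"); cv2.imwrite(f"pics/wrist3.png",s["image"][:,:,::-1])
s=snapshot("scene"); cv2.imwrite(f"pics/scene3.png",cv2.resize(s["image"][100:300,140:400,::-1],None,fx=3,fy=3,interpolation=2))
E
```

```text
[0.56575394 0.03629001 0.09621426] [-0.10827929 -0.06132143  0.15776331]
```

View pics/scene3.png

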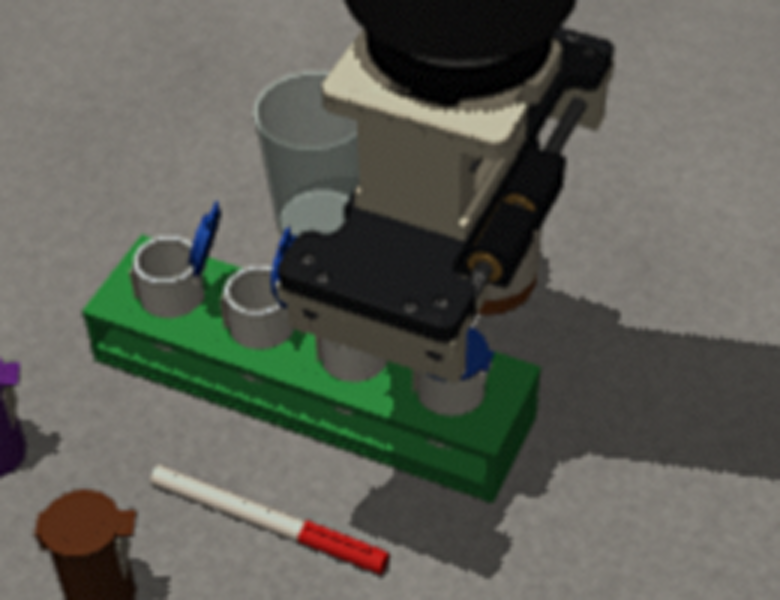

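View pics/wrist3.png

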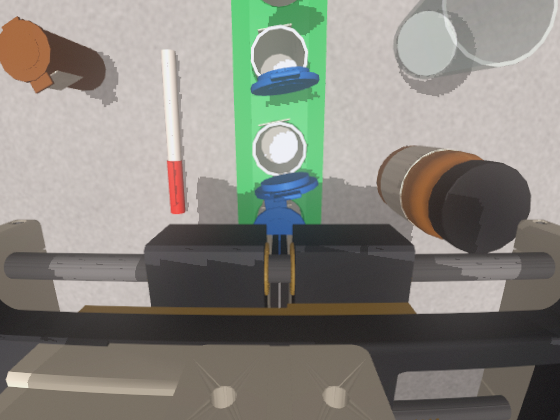

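lid0 lies flat over vial0, with its tab at (279,205). Contact came at z ≈ 71.5–71.8 mm as expected, and lid1 at (288,185) stands just ahead. Lid1 is next.

Request:
{"method": "jog_arm", "body": {"commands": [[0.9,-5.4,0,0],[0.9,-5.4,0,0],[0.9,-5.4,0,0],[0.9,-5.4,0,0],[0.9,-5.4,0,0],[0.9,-5.4,0,0],[0.9,-5.4,0,0],[0.9,-5.4,0,0],[0.9,-5.4,0,0],[0.9,-5.4,0,0]]}}

```text
clock: 7.07
tool_pos: [0.574, -0.0186, 0.0947]
orientation: [180.0, -0.0, -80.7]
force: [-0.1, -0.0, -0.7]
opening: 0.0007
```

Request:
{"method": "jog_arm", "body": {"commands": [[0,0,-4,0],[0,0,-4,0],[0,0,-4,0],[0,0,-3,0],[0,0,-3,0],[0,0,-2,0],[0,0,-1.5,0],[0,0,-1,0],[0,0,-0.4,0],[0,0,0,0]]}}

```text
clock: 7.9
tool_pos: [0.574, -0.0179, 0.0719]
orientation: [-180.0, 0.0, -80.6]
force: [-0.1, -0.0, 0.2]
opening: 0.0007
```

Request:
{"method": "jog_arm", "body": {"commands": [[0,0,-0.4,0],[0,0,0,0],[0,0,-0.3,0],[0,0,0,0],[0,0,-0.2,0],[0,0,0,0],[0,0,0,0],[0,0,0,0],[0,0,0,0],[0,0,0,0]]}}

```text
clock: 8.73
tool_pos: [0.5743, -0.0179, 0.0718]
orientation: [-179.9, -0.0, -80.6]
force: [-2.2, 0.1, 6.3]
opening: 0.0007
```

Request:
{"method": "jog_arm", "body": {"commands": [[0,0,-0.2,0],[0,0,0,0],[0,0,0,0],[0,0,0,0],[0,0,2,0],[0,0,5,0],[0,0,6,0],[0,0,6,0],[0,0,5,0],[0,0,0,0]]}}

```text
clock: 9.57
tool_pos: [0.5748, -0.0178, 0.0963]
orientation: [-179.9, 0.0, -80.6]
force: [0.0, 0.3, 0.6]
opening: 0.0005
```

```bash
python3 - <<'E'
from h import *
o=get_obs(); print(o["tool_pos"],o["force"])
s=snapshot("wrist"); cv2.imwrite(f"pics/wrist4.png",s["image"][:,:,::-1])
E
```

```text
[ 0.5748197  -0.0177881   0.09625155] [0.00453393 0.26227683 0.59375714]
```

View pics/wrist4.png

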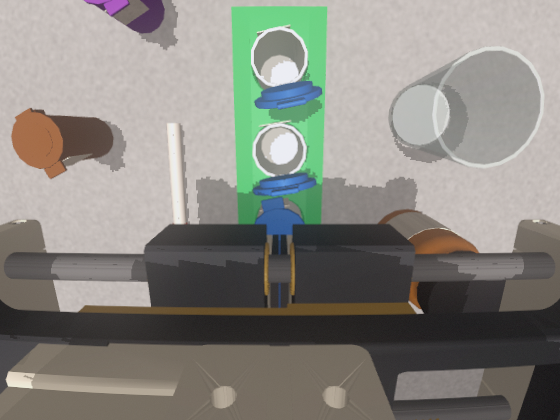

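lid1 is shut, with its tab at (273,205). lid2 at (285,185) is just ahead of the tip, so I'll carry on with it.

Request:
{"method": "jog_arm", "body": {"commands": [[0.9,-5.3,0,0],[0.9,-5.3,0,0],[0.9,-5.3,0,0],[0.9,-5.3,0,0],[0.9,-5.3,0,0],[0.9,-5.3,0,0],[0.9,-5.3,0,0],[0.9,-5.3,0,0],[0.9,-5.3,0,0],[0.8,-5.3,0,0]]}}

```text
clock: 10.45
tool_pos: [0.5829, -0.0715, 0.0947]
orientation: [180.0, -0.0, -80.7]
force: [-0.1, -0.1, 0.3]
opening: 0.0005
```

Request:
{"method": "jog_arm", "body": {"commands": [[0,0,-4,0],[0,0,-4,0],[0,0,-4,0],[0,0,-3,0],[0,0,-3,0],[0,0,-2,0],[0,0,-1.5,0],[0,0,-1,0],[0,0,-0.4,0],[0,0,0,0]]}}

```text
clock: 11.28
tool_pos: [0.5829, -0.0709, 0.0719]
orientation: [-180.0, 0.0, -80.6]
force: [0.2, -0.0, 0.1]
opening: 0.0003
```

Request:
{"method": "jog_arm", "body": {"commands": [[0,0,-0.4,0],[0,0,0,0],[0,0,-0.3,0],[0,0,0,0],[0,0,-0.2,0],[0,0,0,0],[0,0,0,0],[0,0,0,0],[0,0,0,0],[0,0,0,0]]}}

```text
clock: 12.12
tool_pos: [0.5833, -0.0709, 0.0718]
orientation: [-179.9, -0.0, -80.6]
force: [-1.2, 0.8, 6.4]
opening: 0.0003
```

Request:
{"method": "jog_arm", "body": {"commands": [[0,0,-0.2,0],[0,0,0,0],[0,0,0,0],[0,0,0,0],[0,0,2,0],[0,0,5,0],[0,0,6,0],[0,0,6,0],[0,0,5,0],[0,0,0,0]]}}

```text
clock: 12.95
tool_pos: [0.5837, -0.0709, 0.0963]
orientation: [-179.9, -0.0, -80.6]
force: [0.6, 0.2, 0.4]
opening: 0.0004
```

```bash
python3 - <<'E'
from h import *
o=get_obs(); print(o["tool_pos"],o["force"])
s=snapshot("wrist"); cv2.imwrite(f"pics/wrist5.png",s["image"][:,:,::-1])
E
```

```text
[ 0.58368181 -0.07088576  0.09625648] [0.56720807 0.20689845 0.39909528]
```

View pics/wrist5.png

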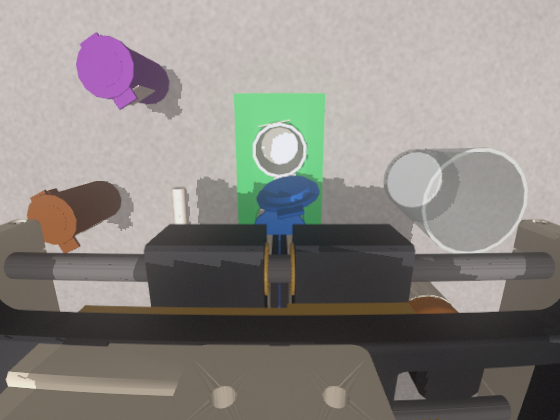

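lid2 is shut. lid3 at (288,195) leans back towards the tip but is still ahead of it, and no force is read. Next is lid3.

Request:
{"method": "jog_arm", "body": {"commands": [[0.9,-5.3,0,0],[0.9,-5.3,0,0],[0.9,-5.3,0,0],[0.9,-5.3,0,0],[0.9,-5.3,0,0],[0.9,-5.3,0,0],[0.9,-5.3,0,0],[0.9,-5.3,0,0],[0.9,-5.3,0,0],[0.8,-5.3,0,0]]}}

```text
clock: 13.83
tool_pos: [0.5918, -0.1245, 0.0947]
orientation: [180.0, -0.0, -80.6]
force: [-0.4, -0.1, -0.9]
opening: 0.0004
```

Request:
{"method": "jog_arm", "body": {"commands": [[0,0,-4,0],[0,0,-4,0],[0,0,-4,0],[0,0,-3,0],[0,0,-3,0],[0,0,-2,0],[0,0,-1.5,0],[0,0,-1,0],[0,0,-0.4,0],[0,0,0,0]]}}

```text
clock: 14.67
tool_pos: [0.5918, -0.1239, 0.0719]
orientation: [-180.0, -0.0, -80.6]
force: [-0.6, 0.7, 0.3]
opening: 0.0003
```

Request:
{"method": "jog_arm", "body": {"commands": [[0,0,-0.4,0],[0,0,0,0],[0,0,-0.3,0],[0,0,0,0],[0,0,-0.2,0],[0,0,0,0],[0,0,0,0],[0,0,0,0],[0,0,0,0],[0,0,0,0]]}}

```text
clock: 15.5
tool_pos: [0.5921, -0.124, 0.0718]
orientation: [-179.9, -0.0, -80.6]
force: [-2.2, 0.7, 5.9]
opening: 0.0006
```

Contact is the same as before. I'll press a touch more, rise straight up, then back away towards −y to look.

Request:
{"method": "jog_arm", "body": {"commands": [[0,0,-0.2,0],[0,0,0,0],[0,0,0,0],[0,0,2,0],[0,0,8,0],[0,0,20,0],[0,0,25,0],[0,0,25,0],[0,0,25,0],[0,0,20,0]]}}

```text
clock: 16.33
tool_pos: [0.5921, -0.124, 0.1983]
orientation: [-179.9, -0.0, -80.6]
force: [0.6, -0.7, -0.0]
opening: 0.0006
```

Request:
{"method": "jog_arm", "body": {"commands": [[0,-25,0,0],[0,-25,0,0],[0,-25,0,0],[0,-25,0,0],[0,-25,0,0],[0,-25,0,0],[0,-25,0,0],[0,-20,0,0],[0,-10,0,0],[0,0,0,0]]}}

```text
clock: 17.17
tool_pos: [0.5913, -0.3308, 0.1955]
orientation: [180.0, 0.0, -80.8]
force: [0.5, 0.6, 1.0]
opening: 0.0007
```

```bash
python3 - <<'E'
from h import *
import pickle
o=get_obs(); print(o["tool_pos"],o["force"],o["clock"])
s=snapshot("scene"); pickle.dump(s,open("sceneF.pkl","wb")); cv2.imwrite(f"pics/scene6.png",cv2.resize(s["image"][100:300,140:400,::-1],None,fx=3,fy=3,interpolation=2))
t=snapshot("top"); pickle.dump(t,open("topF.pkl","wb")); cv2.imwrite(f"pics/top6.png",cv2.resize(t["image"][90:310,230:400,::-1],None,fx=2.7,fy=2.7,interpolation=2))
# lid centroids on plane z=.0715 vs disc centre
for q in(s,t):
    h=cv2.cvtColor(q["image"],cv2.COLOR_RGB2HSV); b=cv2.inRange(h,(105,120,40),(128,255,255))
    k,l,st,ce=cv2.connectedComponentsWithStats(b)
    for i in range(1,k):
        if 60<st[i,4]<700: print(st[i],(onz(q,ce[i],.0715)[0]*1000).round(1))
for n,q in(("scene",s),("top",t)):
    d=cv2.absdiff(q["image"],pickle.load(open(n+".pkl","rb"))["image"]).max(2); print(n,(d>60).sum())
E
```

```text
[ 0.59130057 -0.33083163  0.19553962] [0.48121129 0.60108828 0.9504304 ] 17.1667
[179 177  29  17 353] [ 594.5 -123.    71.5]
[210 187  29  17 359] [585.3 -69.9  71.5]
[241 196  30  19 397] [576.6 -17.2  71.5]
[274 208  30  19 408] [568.2  36.6  71.5]
[ 41  68  46  79 206] [733.  375.4  71.5]
[348 192  26  21 375] [ 592.6 -124.    71.5]
[317 197  26  21 376] [583.8 -71.2  71.5]
[286 201  26  22 381] [574.9 -18.1  71.5]
[255 206  26  21 389] [565.8  34.9  71.5]
scene 10659
top 37849
```

View pics/scene6.png

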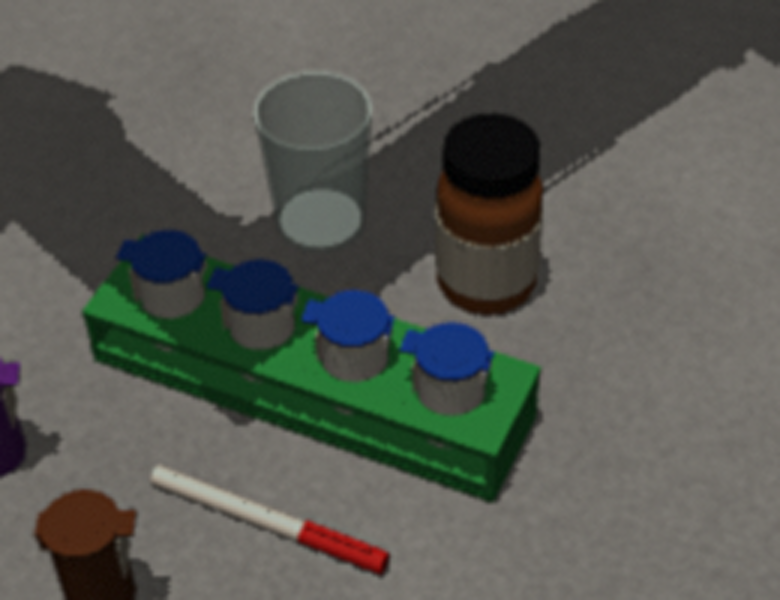

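View pics/top6.png

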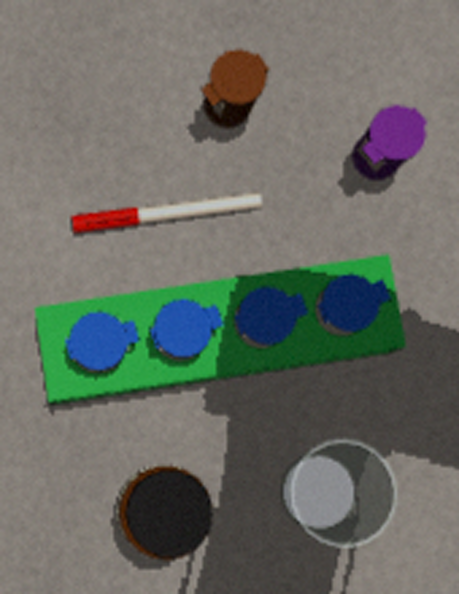

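Both views show all four lids flat on their rims, and their centres match the vial axes at z = 71.5 mm. The beaker, jar and pen look to be where they were. I'm handing the job in.

```bash
python3 - <<'E'
from h import *
o=get_obs(); print(abs(o["qvel"]).max(),o["force"]); print(close_job())
E
```

```text
1.194931647256512 [-0.70619669  0.40654563 -0.06166916]
the job is handed in; nothing more can be done
None
```

All four lids are shut, and the job was handed in at about 17 s of the 54 s allowed. I ran the closed fingertip along the row from vial0 to vial3. At each vial I folded the lid over and pressed it down gently; the force read between 5.7 and 6.4 N just before a last 0.2–0.3 mm press, which I did not measure separately.

- **Lids:** each press met resistance at 71.8 mm on the fingertip reading, against 71.5 mm expected for a shut lid. In the last scene and top views all four lids lie flat, centred on their vials within about 3 mm, and the vials still stand in their holes.
- **Other objects:** by eye, the beaker, jar and pen had not moved. I also compared the before and after images by pixel count, but the arm and its shadow had moved too much for that to show anything.
- **At hand-in:** the arm was clear of everything, about 0.2 m beyond the row. No check failed.

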